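# Put the cordless lamp back on its ball stand and lock it

## Task

Put the charged cordless lamp back on its stand: raise its clamp lever, lift it out of the charging dock, lower its socket onto the stand's ball with the light over the middle of the jewellery tray and press it fully home past its spring clips, then press the lever right down to lock it and let go. The slim stand bends easily, so feel for the ball and press no harder than it takes, and leave the other things on the dresser where they are.

Things in the scene. Friction and masses are not known exactly. Their poses are not given: they have to be found in the camera images.
- lamp: Cordless lamp, 0.65 kg: grey die-cast coupler housing (x -62 at the nose to +35, flat sides at y +-25, z 0 to 48) with a ball socket in its underside, a flat arm (x 35 to 128, 24 wide, z 10 to 26) and a dark round light 90 across. Origin: on the socket's axis at the flat underside; x along the arm to the light, z up. Starts in the dock, lever down. Balance point x +15, z 25.
- lever (a joint): Clamp lever angle, rad: 0 = down (locked), 1.92 = raised to its stop. Stiff (0.22 N m, 2 to 4 N at its grip), stays where left. It drives a jaw under the ball: below about 1.2 rad the jaw narrows the socket so that the ball cannot enter; the last 0.3 rad of closing clamp the ball and draw the lamp down.
- lever_tip (a point): Centre of the lever's grip, 102 mm from the hinge: a black roller 20 in diameter, 26 wide across the lamp's y, that turns freely on a cross pin, so fingers pinching its end faces need not turn with the lever. Lever down it is at lamp x +52, z +53, with 17 mm of clear height down to the arm below and nothing beside it.
- socket (a point): Socket centre, lamp x 0, y 0, z +22: the ball's centre when home. 1 mm clearance round the 32 mm ball; the mouth guides it in. Two spring clips inside first rest on the ball when the lamp is 15 to 20 mm too high; pushing 8 to 20 N beyond its weight snaps them past, then the underside lands on the flange. They hold the lamp until it is locked.
- pin (a joint): Indicator pin on the housing's top beside the lever (6 mm across, at lamp x 0, y +14), m: 0 = down, level with the top; about 0.0096 = standing 9 to 10 mm proud: the ball is home. The ball lifts it over the last 10 mm of seating, against a spring of about 7 N that bears the lamp's weight, so the lamp must be pushed, not left to sink, until it lands.
- light (a point): Centre of the light's underside, lamp x +165, z +4.
- stand: Fixed lamp stand: foot 120 across, tube, and a rod with a flat flange (68 across) and a ball (32) on top. Origin: centre of the foot's underside; the ball is straight above. The rod's height is not measured: flange top 100 to 150 above the dresser; ball centre 22, top 38 above the flange. Contact forces of lamp on stand, clamping (25 N) included, must add up to less than 80 N; a slow 25 N push is safe.
- tray: Open wooden jewellery tray, 130 x 160, 28 high, with dividers, fixed. Origin: centre of its underside. Its middle is 160 to 171 mm from the stand's axis.
- dock: Black charging dock under the lamp, fixed: a plate 114 x 68, 12 thick, with 10 mm high lips at the housing's two ends and 5 mm lips beside its nose half. Origin: underside, straight below the lamp's origin at the start; same axes. The lamp's underside is 12 mm above the dresser.
- jewel_box: Brown leather jewellery box, 202 x 142 x 85 high. Leave alone.
- perfume: Amber perfume bottle, 48 x 34, 94 high. Leave alone.
- ring_bowl: White china ring bowl, 80 across, 32 high. Leave alone.
- glasses_case: Black glasses case, 160 x 62 x 40 high. Leave alone.
- grasp (a point): A good place to grip the housing from above, across its y (50 wide): the middle of the housing at lamp x +20, z +28. With the lever up the space above is free.
- hinge (a point): Axis of the lever's hinge, at the housing's nose: lamp x -50, z +53, parallel to the lamp's y. Lying down, the lever points from here to lamp +x over the housing; it swings up and over towards the nose.
Mind the look-alikes: they are no part of the job. There is more than one size of the tray; the job needs the largest.

How it is judged:
On the way, in this order (a step that is already met when the one before it is completed fails the run):
1. the clamp lever is raised at least 1.4 rad while the lamp is off the ball (indicator pin down) (value of joint lever above 1.4 rad and value of joint pin below 0.001 m), for 0.2 s.
2. the socket is pressed fully home on the ball (indicator pin up at least 8.5 mm, on the stand's axis within 4 mm, level within 0.07 rad) with the lever still raised at least 1.2 rad (value of joint lever above 1.2 rad and value of joint pin above 0.0085 m and horizontal distance between socket and stand below 0.004 m and angle between lamp's own z axis and vertical below 0.07 rad), for 0.2 s.
At the end, for the whole second after the job is handed in: the lever is down within 0.08 rad; the lamp is home on the ball (pin up at least 8.5 mm, socket within 4 mm of the stand's axis seen from above, level within 0.07 rad) and at rest; its light is within 45 mm of the tray's middle seen from above (value of joint lever below 0.08 rad and value of joint pin above 0.0085 m and horizontal distance between socket and stand below 0.004 m and angle between lamp's own z axis and vertical below 0.07 rad and horizontal distance between light and tray below 0.045 m and linear speed of lamp below 0.02 m/s); the robot touches nothing.
It fails at once if the lamp loads the stand with more than 80 N (all contact forces added) (contact force between stand and lamp above 80 N).
It fails at once if the jewellery box, perfume bottle, ring bowl or glasses case is pushed more than 20 mm (distance of any of jewel_box, perfume, ring_bowl, glasses_case from where it was at the start of the episode above 0.02 m).
It also fails if it takes over 72 s, if anything falls off the work surface, if the arm or the gripper's body presses on something with over 40 N, if the wrist force passes 120 N, or if a joint passes its speed limit or range.

## Robot

A 6-joint arm with a two-finger parallel gripper is mounted at the origin on the work surface. World frame = base frame: x ahead of the robot, y to its left, z up, the work surface at z = 0. Lengths are in m, angles in rad, forces in N, time in s.
With the tool pointing down it reaches from about 0.425 to 0.95 m from the base axis. Payload 3.5 kg.
Tool frame: the origin (TCP) lies midway between the tips of the shut fingers; the grasp point (between the pads) lies 19 mm behind it; z points along the fingers, y is the line along which they close (so a half turn about z gives the same grasp; the last joint's range is limited). The gripper opens to 85 mm and grips with 20 to 120 N. Pads are 22 mm wide; open, the fingers measure 114 mm over their backs; the gripper's body (76 mm by 85 mm) begins 54 mm behind the grasp point. The pads swing forward as they close: fully open they stand 13 mm farther back than shut.
Start: joints at [0.989, 0.286, 1.577, -0, 1.279, -0.15], TCP at [0.282, 0.613, 0.203] pointing down, gripper open.
Joint ranges: [-2.77, 2.77], [-0.9, 2.22], [0.21, 2.48], [-1.53, 4.67], [0.24, 2.81], [-2.84, 2.84]. Speed limits (rad/s): [2.79, 2.79, 3.14, 3.14, 3.14, 3.14].

## Interface

Orientations are given as a unit quaternion [x, y, z, w].
In Python, from plant import ctrl, cams, order gives the robot as it stands.
- The arm moves only by the tool move_arm, never from a script. Its argument "plan" is one flat list of numbers, 7 for each row, row after row: the shift along the world's x, y, z in mm, then the turn, a rotation vector about the world's x, y, z in degrees, then the finger opening in mm, from 0 to 85.4. A call has 1 to 12 rows; each row shifts and turns the commanded pose from where the row before left it; what a row does not reach is not made up. A row lasts 1/10 s, in which the tool goes at most 50 mm and 8.59 degrees, less where a joint would pass 70% of its speed; a pose out of reach is approached as far as the arm can. A call is refused whole if a number of a shift passes 50 or a number of a turn 8.59, either way. A call with a gripper value outside its range is refused whole. The fingers move at their own pace and stop on an object; "newtons" is the grip in N (left out, the last holds). Time passes only in rows, so rows that do not move let the fingers close. It gives the time, the measured TCP pose, the force, the opening and the grip force at its end, in the units of the state.
- ctrl.get_state(): the state, without advancing time (a new reading comes with each control period).
- cams.read_camera(name): name is "scene" or "side" or "wrist"; returns a dict with "color" (400x640x3 uint8, red, green, blue), "fov_y" (degrees; the focal length in pixels is half the picture's height over the tangent of half this angle, whatever the lens; pixels are square), "cx", "cy" (the principal point, pixels), "origin" and "orientation" of the camera in the world; the wrist camera has in their place "T_tool_cam" (4x4, takes a point from camera to tool coordinates, whose origin is the TCP and whose axes are the flange's). Camera axes: x right, y up, looking along -z (the intrinsics and any distortion apply to the point x, -y, -z); pixel columns grow to the right and rows downward; lengths in m; the calibration is good to about 2 mm. A picture is of the moment at which its call begins: read the wrist's pose just before it. There is no depth.
- order.sign_off(): hands the job in; it is judged then, once.
The state is a dict: "time": time; "qpos": joint angles; "dq": joint speeds; "joint_efforts": joint torques, N m; "eef_pos": TCP position; "tcp_rot": TCP orientation; "contact_force": force on the tool from outside, world axes, zero at the start; "wrist_torque": the same for the moment, N m; "opening": opening from 0.0 (shut) to 1.0 (fully open); "finger_force": force on a finger pad.
Only numpy, scipy, OpenCV 4.12 (cv2) and the standard library are available. Lean on these libraries where they do the work, as an engineer would, in place of code of your own. Each camera call takes 0.05 s, during which the arm holds its last target. There are 200 camera calls.

## Working session

There is one attempt and no reset: what is moved stays moved. The work goes in short steps, Python scripts to look and compute and a tool call to move; the robot and the scene stay as the last step left them, time stands still between calls to the robot, and variables do not carry over. Pictures are saved under pics/ and viewed, at most 10 in all, crops included, and the job is handed in when it is done.

Besides the shell and the picture viewer there is one more tool, called after "Call:" as a command line: name --argument value ..., lists and objects as JSON in quotes. move_arm: Moves the arm, as the interface text tells. Its arguments: {"type":"object","properties":{"plan":{"type":"array","items":{"type":"number"}},"newtons":{"type":"number"}},"required":["plan"]}

```bash
ls; mkdir -p pics; cat > h.py <<'E'
import numpy as np,cv2
from scipy.spatial.transform import Rotation as R
from plant import ctrl,cams,order
def cam(name):
    s=ctrl.get_state(); c=cams.read_camera(name)
    if 'T_tool_cam' in c:
        T=np.eye(4);T[:3,:3]=R.from_quat(s['tcp_rot']).as_matrix();T[:3,3]=s['eef_pos'];T=T@np.array(c['T_tool_cam'])
    else:
        T=np.eye(4);T[:3,:3]=R.from_quat(c['orientation']).as_matrix();T[:3,3]=c['origin']
    f=200/np.tan(np.radians(c['fov_y'])/2)
    return c['color'],dict(T=T,f=f,cx=c['cx'],cy=c['cy'],extra={k:v for k,v in c.items() if k not in('color',)})
def save(name,tag):
    im,K=cam(name); cv2.imwrite(f'pics/{tag}.png',im[:,:,::-1]); np.save(f'{tag}.npy',K,allow_pickle=True); return K
def load(tag): return np.load(f'{tag}.npy',allow_pickle=True).item()
def ray(K,u,v):
    d=K['T'][:3,:3]@np.array([(u-K['cx'])/K['f'],-(v-K['cy'])/K['f'],-1]); return K['T'][:3,3],d
def atz(K,u,v,z):
    o,d=ray(K,u,v); return o+d*(z-o[2])/d[2]
def proj(K,P):
    p=K['T'][:3,:3].T@(np.array(P)-K['T'][:3,3]); return K['cx']+K['f']*p[0]/-p[2],K['cy']-K['f']*p[1]/-p[2]
E
python3 - <<'E'
from h import *
for n in('scene','side','wrist'):
    K=save(n,n+'0'); print(n,K['extra'])
a=cv2.imread('pics/scene0.png');b=cv2.imread('pics/side0.png')
w=cv2.imread('pics/wrist0.png')
print(ctrl.get_state())
E
```

```text
pics
scene {'fov_y': 43.09615977745697, 'cx': 329.27740627243537, 'cy': 206.0192586664507, 'origin': array([1.25022637, 1.0802353 , 0.85674109]), 'orientation': array([0.1380424 , 0.45504249, 0.84279716, 0.25213799])}
side {'fov_y': 44.0633713672655, 'cx': 315.02211941471404, 'cy': 194.5127650107627, 'origin': array([ 0.05565169, -0.63692958,  1.12858715]), 'orientation': array([ 0.32357731, -0.10451461, -0.30756191,  0.88869572])}
wrist {'fov_y': 67.52658430877308, 'cx': 320.9699224413092, 'cy': 198.5405181911004, 'T_tool_cam': array([[ 1.09483492e-03,  9.59996537e-01,  2.80009733e-01,
         7.06024164e-02],
       [ 9.99999377e-01, -1.11254742e-03, -9.56844024e-05,
        -5.45670810e-04],
       [ 2.19667410e-04,  2.80009663e-01, -9.59997156e-01,
        -1.71068151e-01],
       [ 0.00000000e+00,  0.00000000e+00,  0.00000000e+00,
         1.00000000e+00]])}
{'time': 0.15, 'qpos': array([ 9.89024197e-01,  2.87033098e-01,  1.57781334e+00,  2.10380222e-05,
        1.27859871e+00, -1.49986691e-01]), 'dq': array([-0.00125531, -0.00044099, -0.00360021, -0.00149422,  0.00213592,
       -0.00134859]), 'joint_efforts': array([ 8.12129372e-06, -4.06603074e+01, -2.93142772e+01, -1.79725357e-04,
        3.93361057e-03,  2.79629482e-06]), 'eef_pos': array([0.28213748, 0.61260304, 0.20233251]), 'tcp_rot': array([ 2.14222386e-01,  9.76784475e-01, -8.61335426e-04, -3.40787768e-04]), 'contact_force': array([ 0.2025919 ,  0.33254213, -0.64164387]), 'wrist_torque': array([-0.0379067 , -0.01804016,  0.02456042]), 'finger_force': 0.0, 'opening': 1.0039862505680748}
```

View pics/scene0.png

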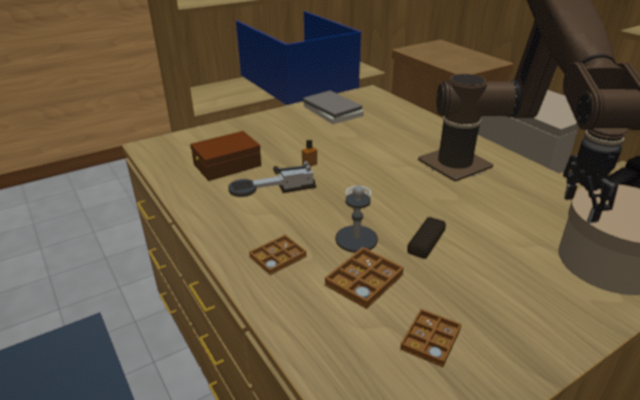

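View pics/side0.png

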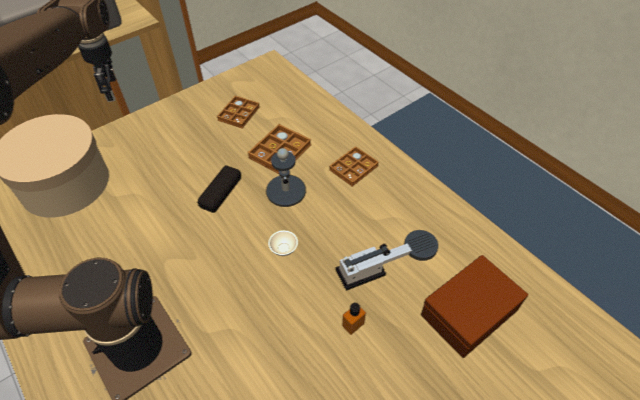

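The scene view shows three trays at (278,254), (364,276) and (432,338), which in the side view are (354,166), (280,147) and (238,111). The middle one looks largest and is next to the stand. The lamp is at side (360,265), its light at (421,244). I'll enlarge these areas to confirm.

```bash
python3 - <<'E'
from h import *
a=cv2.imread('pics/scene0.png');b=cv2.imread('pics/side0.png')
def crop(im,x,y,w,h,s): return cv2.resize(im[y:y+h,x:x+w],(w*s,h*s),interpolation=cv2.INTER_CUBIC)
m1=np.vstack([crop(b,220,110,160,100,5),crop(a,220,150,160,20,5)])
cv2.imwrite('pics/c1.png',m1[:600])
m2=np.hstack([crop(b,325,220,130,100,6)])
cv2.imwrite('pics/c2.png',m2)
cv2.imwrite('pics/c3.png',crop(a,220,150,200,150,4))
for n,p in (('scene0',[(278,254),(364,276),(432,338)]),('side0',[(354,166),(280,147),(238,111)])):
    print(n,[atz(load(n),*q,.014).round(3) for q in p])
print(atz(load('side0'),286,191,0.01),atz(load('scene0'),357,238,0.01))
E
```

```text
scene0 [array([0.781, 0.127, 0.014]), array([0.643, 0.322, 0.014]), array([0.641, 0.567, 0.014])]
side0 [array([0.778, 0.119, 0.014]), array([0.647, 0.329, 0.014]), array([0.636, 0.562, 0.014])]
[0.55658018 0.17067374 0.01      ] [0.56069465 0.18006072 0.01      ]
```

View pics/c1.png

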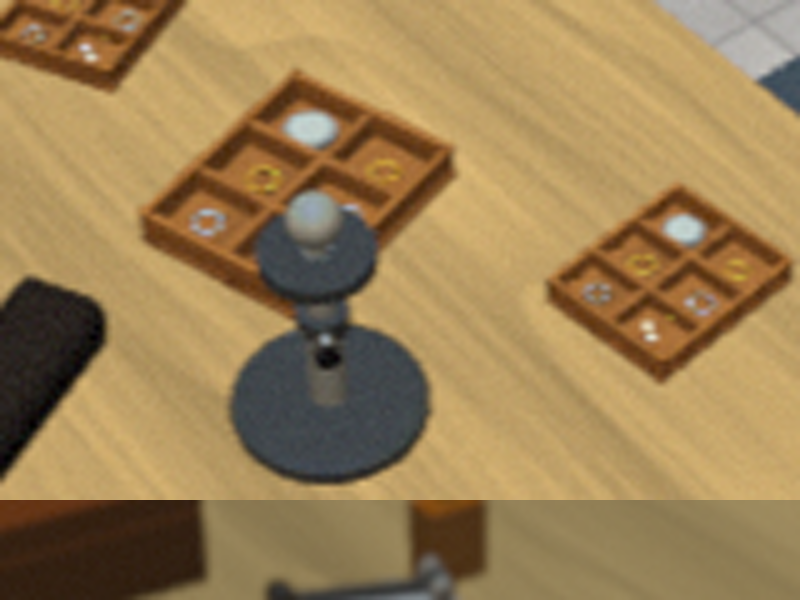

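View pics/c2.png

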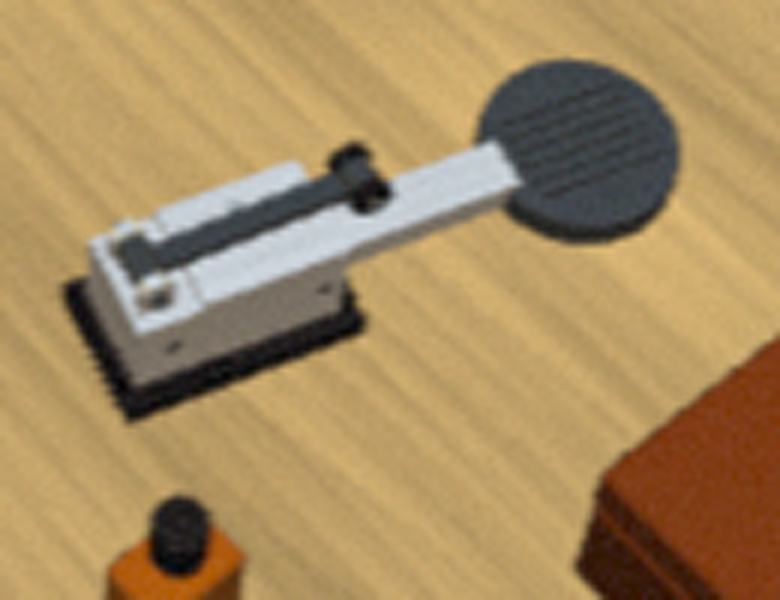

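View pics/c3.png

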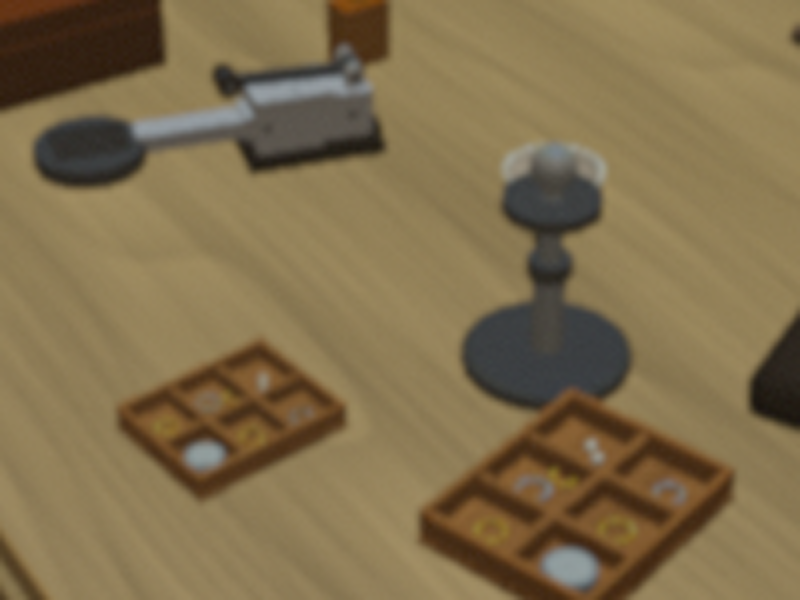

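The crops confirm it: the tray at side (280,147) / scene (364,276) is the largest, and it's next to the stand. The other two are smaller and too far away. Next I'll triangulate the ball, lamp and tray from both views.

```bash
cat >> h.py <<'E'
def tri(obs):
    A=np.zeros((3,3));b=np.zeros(3);L=[]
    for K,(u,v) in obs:
        o,d=ray(K,u,v);d=d/np.linalg.norm(d);M=np.eye(3)-np.outer(d,d);A+=M;b+=M@o;L.append((o,M))
    p=np.linalg.solve(A,b); return p.round(4),[round(float(np.linalg.norm(M@(p-o))*1000),1) for o,M in L]
E
python3 - <<'E'
from h import *
S=load('side0');C=load('scene0')
s1=lambda x,y:(220+x/5-.4,110+y/5-.4)
s2=lambda x,y:(325+x/6-.4,220+y/6-.4)
c3=lambda x,y:(220+x/4-.4,150+y/4-.4)
for n,a,b in (('ball',s1(313,220),c3(554,160)),('foot',s1(331,402),c3(546,353)),('flange',s1(316,247),c3(552,198)),
 ('light',s2(579,147),c3(90,147)),('roller',s2(360,178),c3(229,78)),('hinge',s2(143,258),c3(347,60)),
 ('trayL',s1(142,212),c3(733,468)),('trayTop',s1(297,72),c3(590,598)),('trayR',s1(455,150),c3(422,514))):
    print(n,*tri([(S,a),(C,b)]),atz(S,*a,.028)[:2].round(4),atz(C,*b,.028)[:2].round(4))
print('bowl',atz(S,284,243,.03),'perf',atz(S,354,312,.09), 'box', atz(S,475,300,.085))
E
```

```text
ball [0.5582 0.1741 0.1639] [0.7, 0.7] [0.6284 0.2889] [ 0.4232 -0.0041]
foot [0.5599 0.1757 0.0075] [0.5, 0.5] [0.5503 0.1611] [0.577  0.1973]
flange [0.5613 0.1781 0.1375] [1.0, 1.0] [0.6163 0.2688] [0.4574 0.0401]
light [ 0.721  -0.2181  0.0299] [0.1, 0.1] [ 0.7221 -0.2173] [ 0.7199 -0.2211]
roller [ 0.6108 -0.1879  0.0729] [0.5, 0.5] [ 0.6348 -0.169 ] [ 0.5738 -0.2602]
hinge [ 0.5151 -0.1617  0.0724] [1.3, 1.3] [ 0.5332 -0.1411] [ 0.4744 -0.2331]
trayL [0.549  0.3607 0.0284] [0.6, 0.6] [0.5488 0.3615] [0.5492 0.3601]
trayTop [0.6975 0.4053 0.0299] [0.9, 0.9] [0.6993 0.4065] [0.6954 0.4043]
trayR [0.7365 0.2859 0.0253] [0.9, 0.9] [0.7356 0.2831] [0.7374 0.289 ]
bowl [0.43693026 0.01164602 0.03      ] perf [ 0.43101651 -0.27703652  0.09      ] box [ 0.67288942 -0.42623237  0.085     ]
```

Call:
move_arm --plan '[14,-33,25,0,0,-7.1,85,14,-33,25,0,0,-7.1,85,14,-33,25,0,0,-7.1,85,14,-33,25,0,0,-7.1,85,14,-33,0,0,0,-7.1,85,14,-33,0,0,0,-7.1,85,14,-33,0,0,0,-7.1,85,14,-33,0,0,0,-7.1,85,14,-33,0,0,0,-7.1,85,14,-33,0,0,0,-7.1,85,14,-33,0,0,0,-7.1,85,14,-33,0,0,0,-7.1,85]'

```text
time: 1.35
eef_pos: [0.4506, 0.2156, 0.3031]
tcp_rot: [0.82, 0.572, -0.0, -0.0]
contact_force: [-0.2, -0.4, -0.5]
opening: 0.991
finger_force: 0.0
```

Call:
move_arm --plan '[13,-33,0,0,0,-7.1,85,13,-33,0,0,0,-7.1,85,13,-33,0,0,0,-7.1,85,13,-33,0,0,0,-7.1,85,14,-34,0,0,0,-7.1,85,14,-34,0,0,0,-7.1,85,14,-34,0,0,0,-7.1,85,14,-34,0,0,0,-7.1,85,14,-34,-15,0,0,-7.1,85,14,-34,-15,0,0,-7.1,85,14,-34,-15,0,0,-7.1,85,10,-34,-15,0,0,-7.3,85]'

```text
time: 2.55
eef_pos: [0.6108, -0.1883, 0.2423]
tcp_rot: [0.991, -0.136, -0.0, -0.0]
contact_force: [-0.5, 0.4, 0.5]
opening: 0.992
finger_force: 0.0
```

```bash
python3 - <<'E'
from h import *
s=ctrl.get_state();M=R.from_quat(s['tcp_rot']).as_matrix()
print(s['time'],s['eef_pos'],s['qpos'],M.round(3).tolist(),s['contact_force'])
K=save('wrist','w1')
a=cv2.imread('pics/w1.png')
def L(x,y,z,yaw=np.radians(-15.3)):
    c,si=np.cos(yaw),np.sin(yaw); return [.562+c*x-si*y,-.1745+si*x+c*y,.012+z]
for n,p in dict(roller=(.052,0,.053),rolR=(.052,.013,.053),hinge=(-.05,0,.053),light=(.165,0,.02),hs1=(.035,.025,.048),hs2=(.035,-.025,.048),hn1=(-.062,.025,.048),hn2=(-.062,-.025,.048)).items():
    print(n,np.round(proj(K,L(*p)),1))
E
```

```text
2.55 [ 0.61078388 -0.18831847  0.24226899] [-4.57680096e-01  1.82093694e-01  1.62945108e+00  1.82805267e-04
  1.33064616e+00  1.38606729e+00] [[0.963, -0.27, -0.0], [-0.27, -0.963, 0.0], [-0.001, -0.0, -1.0]] [-0.45529918  0.38862194  0.49761912]
roller [320.  173.1]
rolR [309.  173.2]
hinge [320.4 251.6]
light [319.5  73.7]
hs1 [299.5 186.2]
hs2 [340.6 186. ]
hn1 [301.3 258.3]
hn2 [339.6 258.2]
```

View pics/w1.png

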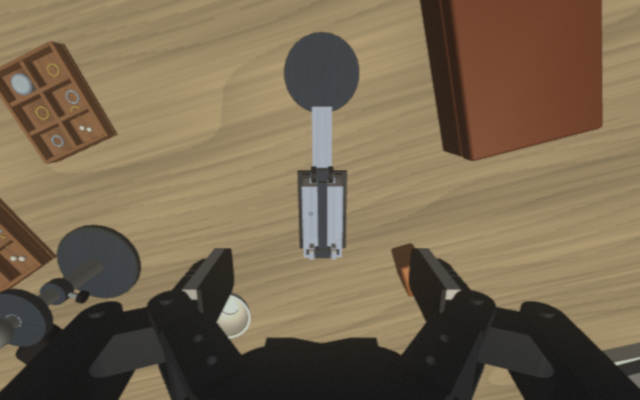

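The wrist view has the roller at (322,173), the light at (321,72) and the hinge at (322,252). That's within 2 px of the prediction, and the tool is aligned with the lamp. I'll descend and pinch the roller.

Call:
move_arm --plan '[0,-1,-35,0,0,0,60,0,0,-35,0,0,0,60,0,0,-35,0,0,0,60,0,0,-35,0,0,0,60,0,0,-35,0,0,0,60,0,0,-20,0,0,0,60,0,0,0,0,0,0,40,0,0,0,0,0,0,20,0,0,0,0,0,0,20,0,0,0,0,0,0,20,0,0,0,0,0,0,20,0,0,0,0,0,0,20]' --newtons 25

```text
time: 3.8
eef_pos: [0.6114, -0.1887, 0.0501]
tcp_rot: [0.991, -0.133, 0.001, 0.001]
contact_force: [0.2, -0.8, 1.8]
opening: 0.279
finger_force: 25.5
```

```bash
python3 - <<'E'
import numpy as np
c,s=np.cos(np.radians(-15.3)),np.sin(np.radians(-15.3))
# arc increments: 12+12 rows
ph=np.concatenate([np.radians(np.linspace(0,106,25))])
x=102*np.cos(ph);z=102*np.sin(ph)
for a,b in zip(np.diff(x),np.diff(z)): print([round(a*c,1),round(a*s,1),round(b,1)],end=' ')
E
```

```text
[np.float64(-0.3), np.float64(0.1), np.float64(7.9)] [np.float64(-0.9), np.float64(0.2), np.float64(7.8)] [np.float64(-1.5), np.float64(0.4), np.float64(7.7)] [np.float64(-2.0), np.float64(0.6), np.float64(7.6)] [np.float64(-2.6), np.float64(0.7), np.float64(7.4)] [np.float64(-3.1), np.float64(0.9), np.float64(7.2)] [np.float64(-3.6), np.float64(1.0), np.float64(6.9)] [np.float64(-4.1), np.float64(1.1), np.float64(6.6)] [np.float64(-4.6), np.float64(1.3), np.float64(6.2)] [np.float64(-5.1), np.float64(1.4), np.float64(5.8)] [np.float64(-5.5), np.float64(1.5), np.float64(5.4)] [np.float64(-5.9), np.float64(1.6), np.float64(5.0)] [np.float64(-6.2), np.float64(1.7), np.float64(4.5)] [np.float64(-6.5), np.float64(1.8), np.float64(4.0)] [np.float64(-6.8), np.float64(1.9), np.float64(3.4)] [np.float64(-7.1), np.float64(1.9), np.float64(2.9)] [np.float64(-7.2), np.float64(2.0), np.float64(2.3)] [np.float64(-7.4), np.float64(2.0), np.float64(1.7)] [np.float64(-7.5), np.float64(2.1), np.float64(1.1)] [np.float64(-7.6), np.float64(2.1), np.float64(0.5)] [np.float64(-7.6), np.float64(2.1), np.float64(-0.1)] [np.float64(-7.6), np.float64(2.1), np.float64(-0.7)] [np.float64(-7.5), np.float64(2.0), np.float64(-1.3)] [np.float64(-7.4), np.float64(2.0), np.float64(-1.9)]
```

Call:
move_arm --plan '[-0.3,0.1,7.9,0,0,0,18,-0.9,0.2,7.8,0,0,0,18,-1.5,0.4,7.7,0,0,0,18,-2,0.6,7.6,0,0,0,18,-2.6,0.7,7.4,0,0,0,18,-3.1,0.9,7.2,0,0,0,18,0,0,0,0,0,0,18]'

```text
time: 4.5
eef_pos: [0.5998, -0.185, 0.0953]
tcp_rot: [0.991, -0.133, 0.0, 0.0]
contact_force: [-1.7, -1.0, 1.7]
opening: 0.273
finger_force: 25.6
```

```bash
python3 - <<'E'
from h import *
s=ctrl.get_state();print(s['eef_pos'],s['contact_force'],s['wrist_torque'],s['opening'],s['finger_force'])
save('side','s2');a=cv2.imread('pics/s2.png')
cv2.imwrite('pics/s2c.png',cv2.resize(a[180:310,310:460],None,fx=4,fy=4,interpolation=2))
E
```

```text
[ 0.59980602 -0.18499294  0.09529869] [-1.6893149  -0.98069689  1.70602253] [-0.19667016  0.17763458  0.05101395] 0.27253772036963486 25.600372552871704
```

View pics/s2c.png

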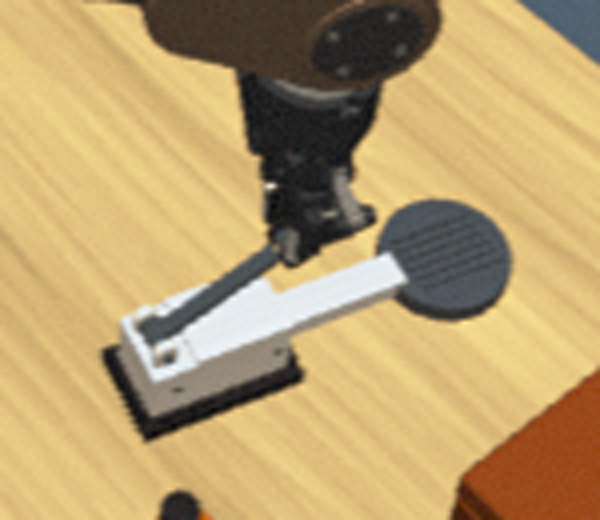

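The lever is following the gripper (crop from (150,330) up to (285,255)), and the lamp is still in its dock. I'll continue along the arc.

Call:
move_arm --plan '[-3.6,1,6.9,0,0,0,18,-4.1,1.1,6.6,0,0,0,18,-4.6,1.3,6.2,0,0,0,18,-5.1,1.4,5.8,0,0,0,18,-5.5,1.5,5.4,0,0,0,18,-5.9,1.6,5,0,0,0,18,-6.2,1.7,4.5,0,0,0,18,-6.5,1.8,4,0,0,0,18,-6.8,1.9,3.4,0,0,0,18]'

```text
time: 5.45
eef_pos: [0.5514, -0.1716, 0.1422]
tcp_rot: [0.991, -0.134, 0.0, -0.0]
contact_force: [0.7, -0.5, -5.9]
opening: 0.273
finger_force: 24.7
```

Call:
move_arm --plan '[-7.1,1.9,2.9,0,0,0,18,-7.2,2,2.3,0,0,0,18,-7.4,2,1.7,0,0,0,18,-7.5,2.1,1.1,0,0,0,18,-7.6,2.1,0.5,0,0,0,18,-7.6,2.1,-0.1,0,0,0,18,-7.6,2.1,-0.7,0,0,0,18,-7.5,2,-1.3,0,0,0,18,-7.4,2,-1.9,0,0,0,18,0,0,0,0,0,0,18,0,0,0,0,0,0,18,0,0,0,0,0,0,18]'

```text
time: 6.65
eef_pos: [0.4847, -0.1535, 0.1464]
tcp_rot: [0.991, -0.133, -0.0, -0.0]
contact_force: [0.6, -0.6, -4.1]
opening: 0.272
finger_force: 25.4
```

```bash
python3 - <<'E'
from h import *
s=ctrl.get_state();print(s['eef_pos'],s['contact_force'],s['wrist_torque'],s['opening'],s['finger_force'])
save('side','s3');a=cv2.imread('pics/s3.png');save('scene','c4');b=cv2.imread('pics/c4.png')
f=lambda im,x,y:cv2.resize(im[y:y+150,x:x+100],None,fx=4,fy=4,interpolation=2)
cv2.imwrite('pics/s3c.png',np.hstack([f(a,320,160),f(b,225,90)]))
E
```

```text
[ 0.48470079 -0.15350203  0.14637223] [ 0.64929942 -0.58697093 -4.08411636] [-0.03483219 -0.2424223  -0.00335617] 0.2722517519530584 25.386719405651093
```

View pics/s3c.png

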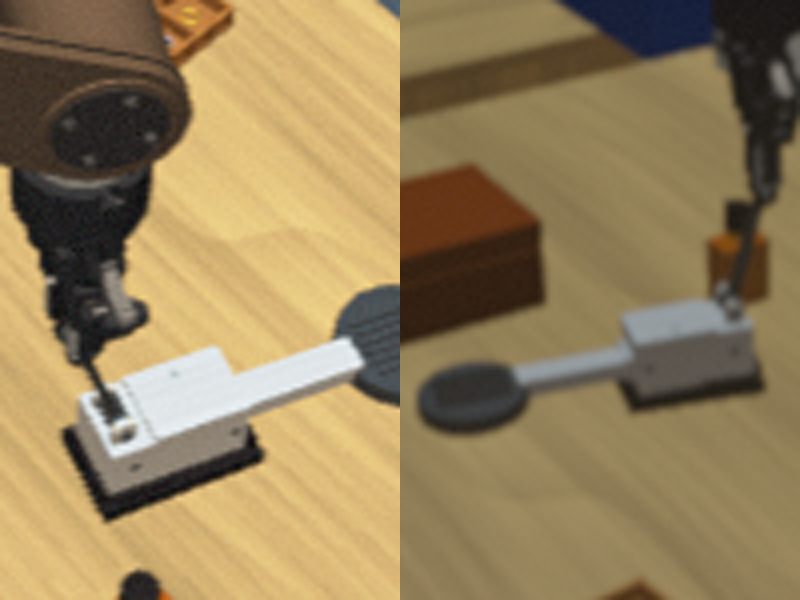

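The lever is up: it stands from the hinge at crop (110,405) to the fingers at (80,345). The lamp is still seated in its dock. I'll release it and use the wrist camera on the ball in the same relative pose I used for the lamp, so the calibration bias cancels.

Call:
move_arm --plan '[0,0,0,0,0,0,45,0,0,0,0,0,0,60,0,0,0,0,0,0,60,0,0,40,0,0,0,60,0,0,40,0,0,0,60,0,0,40,0,0,0,85,8.3,31.2,6.2,0,0,6.3,85,8.3,31.2,6.2,0,0,6.3,85,8.3,31.2,6.2,0,0,6.3,85,8.3,31.2,6.2,0,0,6.3,85,8.3,31.2,6.2,0,0,6.3,85,8.3,31.2,6.2,0,0,6.3,85]'

```text
time: 7.95
eef_pos: [0.5349, 0.0351, 0.3044]
tcp_rot: [0.98, 0.197, 0.0, 0.0]
contact_force: [-0.1, -0.4, 0.3]
opening: 0.992
finger_force: 0.0
```

Call:
move_arm --plan '[8.3,31.2,6.2,0,0,6.3,85,8.3,31.2,6.2,0,0,6.3,85,8.3,31.2,6.2,0,0,6.3,85,8.3,31.2,6.2,0,0,6.3,85,8.3,31.2,6.2,0,0,6.3,85,8.3,31.2,6.2,0,0,6.3,85,0,0,0,0,0,0,85,0,0,0,0,0,0,85]'

```text
time: 8.75
eef_pos: [0.5844, 0.2213, 0.3408]
tcp_rot: [0.865, 0.502, -0.0, 0.0]
contact_force: [-0.6, -0.7, -0.2]
opening: 0.999
finger_force: 0.0
```

```bash
python3 - <<'E'
from h import *
s=ctrl.get_state();print(s['eef_pos'],s['qpos'])
K=save('wrist','w2');save('scene','c5');save('side','s5')
print('ball pred',proj(K,(.559,.175,.162)),'R px',.016*K['f']/(K['T'][2,3]-.162), 'flange',proj(K,(.559,.175,.14)),'tray',proj(K,(.643,.3235,.028)))
print('hinge fixed check')
a=cv2.imread('pics/w2.png');b=cv2.imread('pics/w1.png')
cr=cv2.resize(a[130:330,220:420],(600,600),interpolation=2)
cv2.imwrite('pics/w2c.png',cr)
g=cv2.cvtColor(b,6)
for u in (308,312,333): print(u,'rows160-200',g[160:200,u].tolist(),'rows240-268',g[240:268,u].tolist())
for v in (195,215,235): print(v,g[v,290:356].tolist())
print('arm row140,150',g[140,305:340].tolist(),g[150,305:340].tolist())
E
```

```text
[0.58436365 0.22132212 0.3408284 ] [ 2.00106945e-01  1.07065562e-01  1.53749376e+00 -5.45020342e-04
  1.49728077e+00  7.18868123e-01]
ball pred (np.float64(321.0832360036694), np.float64(215.0251642541798)) R px 13.681976389928623 flange (np.float64(321.0655670968099), np.float64(209.42510502459626)) tray (np.float64(320.68051828865515), np.float64(78.5928419750141))
hinge fixed check
308 rows160-200 [145, 145, 142, 139, 138, 140, 139, 138, 136, 125, 84, 56, 57, 51, 51, 63, 67, 71, 82, 91, 95, 96, 95, 89, 85, 92, 121, 160, 171, 172, 173, 172, 172, 172, 172, 172, 174, 172, 172, 172] rows240-268 [172, 171, 171, 168, 165, 162, 157, 157, 156, 124, 91, 90, 96, 99, 117, 158, 168, 160, 143, 132, 129, 129, 129, 130, 133, 135, 136, 139]
312 rows160-200 [157, 156, 154, 153, 154, 143, 98, 59, 51, 51, 48, 48, 51, 57, 60, 61, 63, 59, 60, 58, 55, 59, 79, 93, 90, 90, 119, 156, 167, 166, 168, 169, 167, 168, 168, 168, 168, 168, 167, 169] rows240-268 [172, 171, 164, 136, 102, 89, 90, 102, 130, 128, 133, 147, 159, 164, 165, 165, 165, 164, 163, 154, 136, 129, 130, 132, 135, 137, 138, 141]
333 rows160-20
[... 968 characters left out ...]
34, 133, 133]
235 [133, 135, 134, 135, 135, 134, 134, 131, 118, 92, 68, 71, 103, 142, 164, 171, 172, 173, 172, 169, 167, 166, 167, 170, 171, 169, 162, 135, 96, 74, 72, 71, 69, 70, 71, 72, 92, 134, 164, 170, 172, 171, 169, 168, 170, 172, 175, 175, 175, 173, 170, 152, 117, 80, 69, 83, 108, 123, 129, 128, 130, 131, 131, 132, 133, 132]
arm row140,150 [147, 147, 148, 148, 148, 148, 152, 160, 168, 171, 170, 167, 166, 167, 168, 170, 171, 171, 171, 169, 167, 169, 169, 171, 171, 169, 159, 146, 139, 138, 137, 136, 137, 137, 136] [141, 140, 139, 139, 138, 137, 141, 157, 168, 171, 168, 167, 167, 167, 169, 170, 171, 172, 171, 168, 168, 169, 169, 169, 170, 170, 162, 152, 148, 147, 147, 146, 146, 145, 144]
```

View pics/w2c.png

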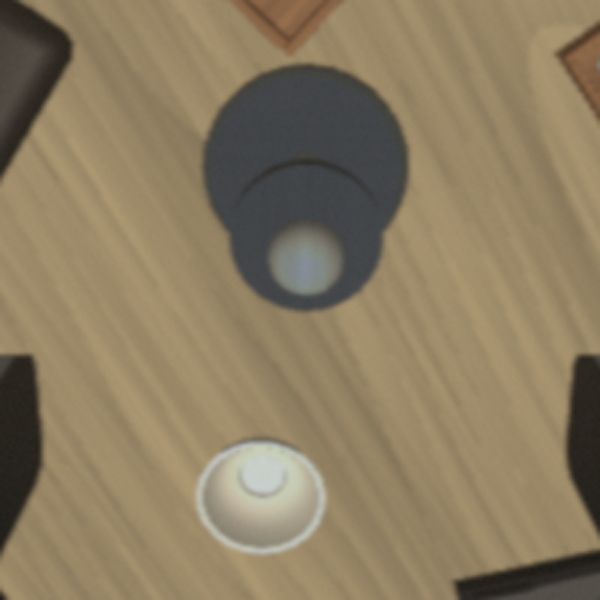

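The wrist crop shows the ball at crop (306,260), which is (322,216.5), and the flange centre near (322,208.7). Both are close to prediction. I'll refine the ball position by least squares over all the views.

```bash
python3 - <<'E'
from h import *
from scipy.optimize import least_squares
S=load('side0');C=load('scene0');W=load('w2');W1=load('w1')
a=cv2.imread('pics/w2.png');g=cv2.cvtColor(a,6)
print('col322 rows195-242',g[195:242,322].tolist());print('row216',g[216,290:356].tolist());print('row209',g[209,290:356].tolist())
s1=lambda x,y:(220+x/5-.4,110+y/5-.4); c3=lambda x,y:(220+x/4-.4,150+y/4-.4)
obs=[(S,s1(313,220),0),(C,c3(554,160),0),(W,(321.8,216.3),0),(S,s1(316,247),.022),(C,c3(552,198),.022),(W,(321.8,208.6),.022)]
def f(p): return np.concatenate([(np.array(proj(K,p-[0,0,d]))-uv)*(K['T'][2,3]-.1)/K['f']*1000 for K,uv,d in obs])
r=least_squares(f,[.559,.175,.162]);print(r.x.round(4),r.fun.round(1))
i=[2,5]
def h(p,z): 
    return np.array(proj(W,[p[0],p[1],z]))-[321.8,216.3]
for z in(.158,.162,.166): print(z,least_squares(h,[.559,.175],args=(z,)).x.round(4))
print(W['T'][:3,3],R.from_quat(ctrl.get_state()['tcp_rot']).as_matrix().round(4).tolist())
E
```

```text
col322 rows195-242 [67, 68, 68, 68, 68, 67, 68, 67, 72, 78, 87, 98, 107, 115, 123, 128, 132, 136, 138, 137, 140, 139, 140, 139, 139, 140, 139, 139, 139, 138, 138, 136, 123, 94, 72, 67, 69, 71, 90, 117, 126, 128, 128, 129, 131, 132, 132]
row216 [131, 133, 135, 134, 134, 132, 126, 106, 81, 71, 68, 69, 70, 67, 70, 69, 69, 70, 74, 90, 107, 117, 124, 128, 130, 131, 131, 132, 134, 136, 139, 140, 139, 137, 136, 134, 134, 134, 131, 126, 121, 117, 109, 99, 83, 71, 70, 70, 70, 69, 69, 71, 71, 68, 70, 79, 102, 125, 134, 137, 140, 144, 145, 145, 142, 138]
row209 [133, 133, 132, 131, 128, 119, 97, 76, 69, 68, 69, 70, 69, 70, 69, 69, 68, 69, 68, 70, 71, 79, 88, 97, 102, 106, 110, 114, 116, 120, 123, 124, 123, 122, 118, 114, 112, 109, 103, 97, 90, 83, 76, 71, 68, 67, 70, 70, 69, 70, 70, 70, 69, 69, 71, 69, 77, 99, 126, 142, 143, 141, 138, 136, 138, 142]
[0.5595 0.1749 0.1624] [ 1.   0.   0.1  1.1 -0.5 -1.8  0.8  0.4  0.4 -2.5 -0.5  1.1]
0.158 [0.5582 0.1719]
0.162 [0.5589 0.1731]
0.166 [0.5596 0.1744]
[0.61973032 0.28242401 0.51185692] [[0.4975, 0.8675, -0.0006], [0.8675, -0.4975, -0.0004], [-0.0006, -0.0003, -1.0]]
```

Call:
move_arm --plan '[-0.3,-36.4,-4,0,0,-6.87,85,-0.3,-36.4,-4,0,0,-6.87,85,-0.3,-36.4,-4,0,0,-6.87,85,-0.3,-36.4,-4,0,0,-6.87,85,-0.3,-36.4,-4,0,0,-6.87,85,-0.3,-36.4,-4,0,0,-6.87,85,-0.3,-36.4,-4,0,0,-6.87,85,-0.3,-36.4,-4,0,0,-6.87,85,-0.3,-36.4,-4,0,0,-6.87,85,-0.3,-36.4,-4,0,0,-6.87,85,-0.6,-37,-4,0,0,-6.87,85,0,0,0,0,0,0,85]'

```text
time: 10.1
eef_pos: [0.5792, -0.1849, 0.2954]
tcp_rot: [0.991, -0.137, -0.001, 0.0]
contact_force: [-1.0, -0.3, 0.5]
opening: 0.995
finger_force: 0.0
```

```bash
python3 - <<'E'
from h import *
s=ctrl.get_state();M=R.from_quat(s['tcp_rot']).as_matrix()
print(s['eef_pos'],np.degrees(np.arctan2(M[1,0],M[0,0])))
K=save('wrist','w3')
def L(x,y,z,yaw=np.radians(-15.4)):
    c,si=np.cos(yaw),np.sin(yaw); return [.5615+c*x-si*y,-.1744+si*x+c*y,.012+z]
g=cv2.cvtColor(cv2.imread('pics/w3.png'),6)
for n,p in dict(front=(.035,.014,.048),nose=(-.062,.014,.048),mid=(0,0,.048),light=(.165,0,.02)).items(): print(n,np.round(proj(K,L(*p)),1))
u,v=map(int,proj(K,L(.035,.014,.048)))
print(u,v-14,g[v-14:v+14,u].tolist())
for x in(.03,-.03):
    v=int(proj(K,L(x,0,.048))[1]); r=g[v,285:360]; e=np.flatnonzero(np.diff((r>125).astype(int))); print(v,(e+285).tolist())
v=int(proj(K,L(.165,0,.02))[1]); r=g[v,270:375]; e=np.flatnonzero(r<90); print(v,e[[0,-1]]+270)
E
```

```text
[ 0.57920901 -0.1848894   0.29543464] -15.79406759866656
front [305.8 154.5]
nose [307.1 221.5]
mid [316.4 179.6]
light [315.4  53.2]
305 140 [135, 135, 125, 89, 62, 55, 58, 65, 73, 84, 87, 90, 96, 93, 103, 141, 163, 169, 169, 168, 169, 168, 168, 168, 168, 169, 169, 168]
158 [294, 298, 335, 341]
200 [293, 294, 295, 299, 335, 340]
53 [284 349]
```

Call:
move_arm --plan '[0,0,-35,0,0,0,85,0,0,-35,0,0,0,85,0,0,-35,0,0,0,85,0,0,-35,0,0,0,85,0,0,-35,0,0,0,85,0,0,-35,0,0,0,85,0,0,0,0,0,0,85,0,0,0,0,0,0,85]'

```text
time: 10.95
eef_pos: [0.5807, -0.1795, 0.0871]
tcp_rot: [0.991, -0.133, -0.0, -0.0]
contact_force: [0.6, 0.7, 0.8]
opening: 0.998
finger_force: 0.0
```

Call:
move_arm --plan '[0,-0.8,-25,0,0,0,85,0,0,-25,0,0,0,85,0,0,-16,0,0,0,85,0,0,0,0,0,0,65,0,0,0,0,0,0,50,0,0,0,0,0,0,40,0,0,0,0,0,0,40,0,0,0,0,0,0,40,0,0,0,0,0,0,40,0,0,0,0,0,0,40]' --newtons 80

```text
time: 11.95
eef_pos: [0.5822, -0.1811, 0.0235]
tcp_rot: [0.991, -0.133, 0.001, 0.0]
contact_force: [-3.0, 1.7, 5.7]
opening: 0.55
finger_force: 82.6
```

Call:
move_arm --plan '[0,0,4,0,0,0,40,0,0,8,0,0,0,40,0,0,15,0,0,0,40,0,0,25,0,0,0,40,0,0,25,0,0,0,40,0,0,25,0,0,0,40,0,0,25,0,0,0,40,0,0,25,0,0,0,40,0,0,25,0,0,0,40,0,0,25,0,0,0,40,0,0,0,0,0,0,40,0,0,0,0,0,0,40]'

```text
time: 13.15
eef_pos: [0.5803, -0.1807, 0.2227]
tcp_rot: [0.991, -0.133, -0.0, -0.0]
contact_force: [-0.4, -0.3, -7.8]
opening: 0.553
finger_force: 84.4
```

```bash
python3 - <<'E'
from h import *
s=ctrl.get_state();M=R.from_quat(s['tcp_rot']).as_matrix();print(s['eef_pos'],s['contact_force'],s['wrist_torque'],np.degrees(np.arctan2(M[1,0],M[0,0])))
K=save('wrist','w4');save('side','s6');save('scene','c6')
g=cv2.cvtColor(cv2.imread('pics/w4.png'),6)
T=np.eye(4);T[:3,:3]=M;T[:3,3]=s['eef_pos']
# tool-frame points: lamp x->tool x+20 offset, z lamp -> tool z = 9.. 
def P(x,y,z,off=.020): return (T@[x-off,-y,(.0235-.012)-z,1])[:3]
for n,p in dict(front=(.035,.018,.048),armjoin=(.035,0,.026),armend=(.128,0,.026),light=(.165,0,.02),lightfar=(.21,0,.02),lightnear=(.12,0,.02),lw=(.165,.045,.02),lw2=(.165,-.045,.02)).items(): print(n,np.round(proj(K,P(*p)),1),np.round(proj(K,P(*p,off=.022)),1))
c=320
print('col',[int(x) for x in g[0:200:1,c]])
v=int(proj(K,P(.165,0,.02))[1]);print(v,[int(x) for x in g[max(v,5),200:440:2]])
u,v=map(int,proj(K,P(.035,.018,.048)));print(u,v-12,g[v-12:v+12,u].tolist())
E
```

```text
[ 0.58030894 -0.18067914  0.22272252] [-0.38890676 -0.26961736 -7.80036533] [ 0.03572083 -0.08955005  0.00333912] -15.312107644557319
front [282.4 232.6] [282.5 236.4]
armjoin [319.7 217.2] [319.7 220.6]
armend [319.7  30. ] [319.7  34.8]
light [319.7 -57.8] [319.7 -52.5]
lightfar [ 319.7 -189.1] [ 319.7 -182.7]
lightnear [319.7  51.3] [319.7  55.7]
lw [220.4 -57.9] [220.8 -52.6]
lw2 [419.  -57.6] [418.6 -52.4]
col [63, 62, 64, 61, 63, 63, 63, 62, 62, 61, 63, 63, 64, 64, 63, 63, 64, 64, 63, 64, 64, 65, 65, 66, 65, 65, 64, 66, 66, 64, 65, 66, 66, 66, 65, 66, 80, 120, 155, 165, 165, 165, 166, 165, 166, 167, 167, 166, 165, 166, 166, 167, 166, 166, 166, 167, 167, 165, 166, 167, 165, 167, 167, 167, 166, 167, 167, 167, 168, 167, 167, 167, 167, 167, 167, 167, 167, 168, 167, 167, 168, 167, 168, 167, 167, 167, 169, 168, 167, 168, 167, 167, 167, 168, 168, 168, 167, 168, 167, 167, 168, 167, 168, 168, 169, 167, 168, 168, 169, 167, 168, 167, 169, 167, 169, 169, 168, 168, 168, 168, 167, 168, 168, 168, 168, 168, 168, 168, 167, 168, 168, 168, 167, 168, 168, 168, 167, 169, 168, 168, 168, 168, 167, 16
[... 215 characters left out ...]
9, 168, 169, 169, 169, 170, 169, 169, 169, 168, 170, 169, 169, 170]
-57 [128, 125, 123, 121, 120, 121, 123, 126, 126, 128, 129, 130, 130, 131, 132, 132, 133, 133, 135, 130, 83, 64, 64, 65, 66, 64, 65, 65, 64, 64, 64, 64, 66, 66, 64, 63, 64, 66, 66, 64, 59, 61, 65, 64, 65, 65, 65, 64, 63, 60, 64, 65, 64, 63, 64, 63, 64, 65, 63, 62, 63, 62, 63, 60, 63, 64, 64, 64, 64, 63, 65, 63, 61, 64, 64, 65, 65, 65, 65, 66, 57, 62, 65, 65, 65, 65, 66, 65, 64, 63, 65, 64, 64, 64, 64, 65, 65, 65, 65, 65, 63, 109, 138, 137, 137, 137, 138, 137, 138, 137, 138, 138, 138, 137, 139, 139, 134, 88, 34, 35]
282 220 [83, 82, 83, 82, 83, 84, 83, 83, 82, 82, 83, 84, 84, 85, 86, 86, 94, 126, 159, 169, 170, 170, 172, 170]
```

Call:
move_arm --plan '[-0.7,15,5,0,0,4,40,-0.7,28,0,0,0,5.6,40,-0.7,28,0,0,0,5.6,40,-0.7,28,0,0,0,5.6,40,-0.7,28,0,0,0,5.6,40,-0.7,28,0,0,0,5.6,40,-0.7,28,0,0,0,5.6,40,-0.7,28,0,0,0,5.6,40,-0.7,28,0,0,0,5.6,40,-0.7,28,0,0,0,5.6,40,-0.7,28,0,0,0,5.6,40,-0.7,28,0,0,0,5.6,40]' --newtons 90

```text
time: 14.5
eef_pos: [0.5712, 0.1432, 0.2255]
tcp_rot: [0.904, 0.427, -0.002, -0.001]
contact_force: [0.2, -1.1, -6.1]
opening: 0.546
finger_force: 96.3
```

Call:
move_arm --plan '[-0.7,28,0,0,0,5.4,40,-0.8,18,0,0,0,5,40,0,5.9,0,0,0,0,40,0,0,0,0,0,0,40,0,0,0,0,0,0,40,0,0,0,0,0,0,40]'

```text
time: 15.1
eef_pos: [0.571, 0.1929, 0.2274]
tcp_rot: [0.864, 0.504, -0.0, 0.0]
contact_force: [-0.2, 0.4, -6.9]
opening: 0.545
finger_force: 96.3
```

```bash
python3 - <<'E'
from h import *
s=ctrl.get_state();M=R.from_quat(s['tcp_rot']).as_matrix();print(s['eef_pos'],s['contact_force'],s['wrist_torque'],np.degrees(np.arctan2(M[1,0],M[0,0])),M[:,2])
K=save('wrist','w5');S=save('side','s7');C=save('scene','c7')
g=cv2.cvtColor(cv2.imread('pics/w5.png'),6);print(g[225:245,282].tolist(),g[30:42,320].tolist())
f=lambda n,x,y:cv2.resize(cv2.imread(f'pics/{n}.png')[y:y+150,x:x+100],None,fx=4,fy=4,interpolation=2)
cv2.imwrite('pics/f7.png',np.hstack([f('s7',230,80),f('c7',300,110)]))
E
```

```text
[0.57099456 0.19291433 0.22735441] [-0.16278283  0.43405753 -6.8796384 ] [ 0.03863734 -0.04935833  0.00337562] 60.57490399707212 [-6.52853932e-04 -5.70265115e-04 -9.99999624e-01]
[86, 85, 85, 84, 84, 85, 86, 85, 87, 86, 87, 99, 136, 169, 179, 180, 180, 179, 180, 179] [68, 69, 67, 69, 68, 70, 84, 127, 164, 174, 174, 175]
```

View pics/f7.png

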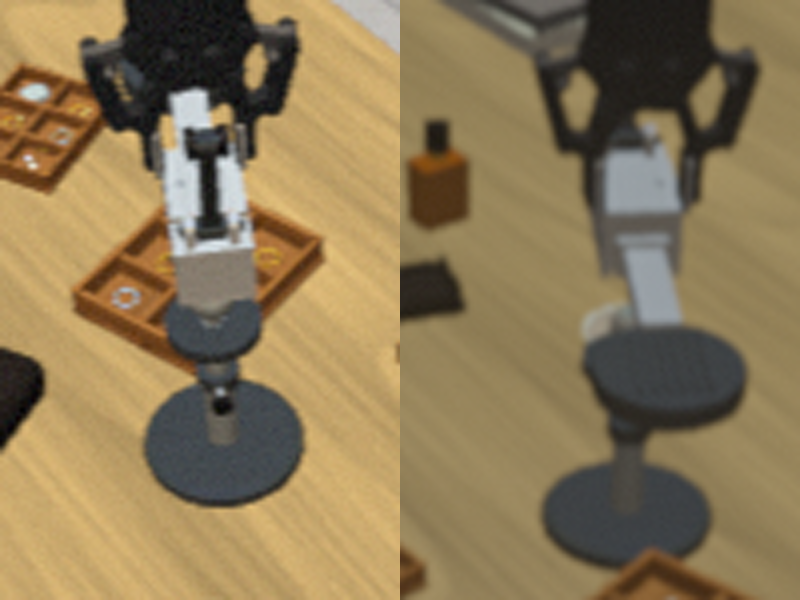

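The view shows the lamp held level over the stand with its lever up, and its light over the large tray. I'll feel downward in small steps.

Call:
move_arm --plan '[-0.6,1.2,-10,0,0,0,40,0,0,-10,0,0,0,40,0,0,-8,0,0,0,40,0,0,-4,0,0,0,40,0,0,-2,0,0,0,40,0,0,0,0,0,0,40,0,0,0,0,0,0,40]'

```text
time: 15.95
eef_pos: [0.5707, 0.1953, 0.1941]
tcp_rot: [0.863, 0.505, 0.0, 0.0]
contact_force: [-0.4, -0.1, -6.1]
opening: 0.549
finger_force: 96.3
```

Call:
move_arm --plan '[0,0,-2,0,0,0,40,0,0,-2,0,0,0,40,0,0,-2,0,0,0,40,0,0,-2,0,0,0,40,0,0,0,0,0,0,40,0,0,0,0,0,0,40]'

```text
time: 16.55
eef_pos: [0.5703, 0.1952, 0.1856]
tcp_rot: [0.863, 0.505, -0.0, -0.0]
contact_force: [-0.5, 0.1, -6.1]
opening: 0.546
finger_force: 96.3
```

Call:
move_arm --plan '[0,0,-2,0,0,0,40,0,0,-2,0,0,0,40,0,0,-1,0,0,0,40,0,0,-1,0,0,0,40,0,0,0,0,0,0,40,0,0,0,0,0,0,40]'

```text
time: 17.15
eef_pos: [0.5704, 0.1953, 0.1797]
tcp_rot: [0.863, 0.505, -0.0, -0.0]
contact_force: [-0.3, 0.0, -5.7]
opening: 0.547
finger_force: 96.3
```

Call:
move_arm --plan '[0,-1,-1,0,0,0,40,0,0,-1,0,0,0,40,0,0,-1,0,0,0,40,0,0,-1,0,0,0,40,0,0,0,0,0,0,40,0,0,0,0,0,0,40]'

```text
time: 17.75
eef_pos: [0.5703, 0.1942, 0.1756]
tcp_rot: [0.863, 0.505, -0.0, -0.0]
contact_force: [0.6, 0.1, -6.7]
opening: 0.543
finger_force: 96.3
```

Call:
move_arm --plan '[0,0,-1,0,0,0,40,0,0,-1,0,0,0,40,0,0,0,0,0,0,40,0,0,0,0,0,0,40]'

```text
time: 18.15
eef_pos: [0.5703, 0.1943, 0.1736]
tcp_rot: [0.863, 0.505, -0.0, -0.0]
contact_force: [-0.0, 0.2, -6.9]
opening: 0.55
finger_force: 96.3
```

Call:
move_arm --plan '[0,0,-1,0,0,0,40,0,0,-1,0,0,0,40,0,0,0,0,0,0,40,0,0,0,0,0,0,40]'

```text
time: 18.55
eef_pos: [0.5703, 0.1942, 0.1716]
tcp_rot: [0.863, 0.505, -0.0, -0.0]
contact_force: [0.4, -0.8, -7.3]
opening: 0.545
finger_force: 96.3
```

Call:
move_arm --plan '[0,0,-1,0,0,0,40,0,0,-1,0,0,0,40,0,0,0,0,0,0,40,0,0,0,0,0,0,40]'

```text
time: 18.95
eef_pos: [0.5704, 0.1945, 0.1701]
tcp_rot: [0.863, 0.505, 0.0, -0.0]
contact_force: [-1.1, 1.0, -4.3]
opening: 0.547
finger_force: 96.7
```

Call:
move_arm --plan '[0,0,-1,0,0,0,40,0,0,0,0,0,0,40,0,0,0,0,0,0,40]'

```text
time: 19.25
eef_pos: [0.5706, 0.1947, 0.1697]
tcp_rot: [0.863, 0.505, 0.001, -0.0]
contact_force: [-2.9, 1.6, 0.1]
opening: 0.547
finger_force: 97.1
```

Call:
move_arm --plan '[0,0,-1,0,0,0,40,0,0,0,0,0,0,40,0,0,0,0,0,0,40]'

```text
time: 19.55
eef_pos: [0.5709, 0.1949, 0.1692]
tcp_rot: [0.863, 0.505, 0.001, -0.0]
contact_force: [-3.0, 3.2, 5.9]
opening: 0.549
finger_force: 97.8
```

Call:
move_arm --plan '[0,0,-1,0,0,0,40,0,0,0,0,0,0,40,0,0,0,0,0,0,40]'

```text
time: 19.85
eef_pos: [0.5711, 0.1951, 0.169]
tcp_rot: [0.863, 0.505, 0.001, -0.0]
contact_force: [-4.1, 3.1, 7.1]
opening: 0.548
finger_force: 98.1
```

Call:
move_arm --plan '[-1.2,0,0,0,0,0,40,0,0,0,0,0,0,40,0,0,0,0,0,0,40]'

```text
time: 20.15
eef_pos: [0.5707, 0.1947, 0.1687]
tcp_rot: [0.863, 0.505, 0.002, 0.001]
contact_force: [-1.9, 3.2, 5.5]
opening: 0.547
finger_force: 97.7
```

Call:
move_arm --plan '[0,0,-1,0,0,0,40,0,0,0,0,0,0,40,0,0,0,0,0,0,40]'

```text
time: 20.45
eef_pos: [0.571, 0.1948, 0.1684]
tcp_rot: [0.863, 0.505, 0.003, 0.001]
contact_force: [-1.4, 2.9, 7.4]
opening: 0.549
finger_force: 98.0
```

```bash
python3 -c "
from h import *
s=ctrl.get_state();M=R.from_quat(s['tcp_rot']).as_matrix();print(s['contact_force'],M.T@s['contact_force'],M.T@s['wrist_torque'],M[:,2])"
```

```text
[-1.42345467  2.90362235  7.42869616] [ 1.86296289 -2.6336302  -7.43210158] [0.78455112 0.16594539 0.05937537] [ 0.00521771  0.00134793 -0.99998548]
```

Call:
move_arm --plan '[-0.7,0.4,-1,0,0,0,40,0,0,0,0,0,0,40,0,0,0,0,0,0,40]'

```text
time: 20.75
eef_pos: [0.571, 0.195, 0.1683]
tcp_rot: [0.863, 0.505, 0.003, 0.001]
contact_force: [-0.7, 2.8, 9.2]
opening: 0.543
finger_force: 98.2
```

Call:
move_arm --plan '[0,0,-1,0,0,0,40,0,0,0,0,0,0,40,0,0,0,0,0,0,40]'

```text
time: 21.05
eef_pos: [0.5712, 0.1952, 0.1681]
tcp_rot: [0.863, 0.505, 0.004, 0.001]
contact_force: [-3.0, 2.6, 11.1]
opening: 0.544
finger_force: 98.4
```

```bash
python3 -c "
from h import *
s=ctrl.get_state();M=R.from_quat(s['tcp_rot']).as_matrix();print(s['contact_force'],M.T@s['contact_force'],M.T@s['wrist_torque'],M[:,2])"
```

```text
[-2.95891201  2.64736378 11.10893546] [  0.9150623   -3.80845254 -11.12791501] [ 0.79891759 -0.01650543  0.12901276] [ 0.00769653  0.00130519 -0.99996953]
```

Call:
move_arm --plan '[-1,0.3,-1,0,0.5,0,40,0,0,0,0,0,0,40,0,0,0,0,0,0,40]'

```text
time: 21.35
eef_pos: [0.5712, 0.1953, 0.1679]
tcp_rot: [0.863, 0.505, 0.001, -0.0]
contact_force: [-1.0, 2.0, 12.3]
opening: 0.547
finger_force: 98.6
```

```bash
python3 -c "
from h import *
s=ctrl.get_state();M=R.from_quat(s['tcp_rot']).as_matrix();print(s['eef_pos'],M.T@s['contact_force'],M.T@s['wrist_torque'],M[:,2])"
```

```text
[0.57115466 0.19533722 0.16790384] [  1.29300524  -1.85620072 -12.30382465] [ 0.54105899 -0.06716103  0.07832844] [ 1.59564662e-03  9.40647165e-04 -9.99998285e-01]
```

Call:
move_arm --plan '[0,0,-1,0,0.1,0,40,0,0,-0.5,0,0,0,40,0,0,0,0,0,0,40,0,0,0,0,0,0,40]'

```text
time: 21.75
eef_pos: [0.5715, 0.1952, 0.1669]
tcp_rot: [0.863, 0.505, 0.001, -0.0]
contact_force: [-1.4, 2.5, 12.4]
opening: 0.548
finger_force: 98.7
```

Call:
move_arm --plan '[0,0,-1,0,0.1,0,40,0,0,0,0,0,0,40,0,0,0,0,0,0,40]'

```text
time: 22.05
eef_pos: [0.5715, 0.1951, 0.1659]
tcp_rot: [0.863, 0.505, -0.0, -0.0]
contact_force: [-1.3, 1.9, 13.3]
opening: 0.547
finger_force: 98.7
```

```bash
python3 -c "
from h import *
s=ctrl.get_state();M=R.from_quat(s['tcp_rot']).as_matrix();print(s['eef_pos'],M.T@s['contact_force'],M.T@s['wrist_torque'],M[:,2])"
```

```text
[0.57153966 0.19513627 0.16587684] [  1.06236766  -2.08084344 -13.32872398] [ 0.42767526 -0.10582886  0.04004587] [-8.08234730e-04  5.42443163e-04 -9.99999526e-01]
```

Call:
move_arm --plan '[0,0,-1,0,0,0,40,0,0,-1,0,0,0,40,0,0,0,0,0,0,40,0,0,0,0,0,0,40]'

```text
time: 22.45
eef_pos: [0.571, 0.195, 0.1626]
tcp_rot: [0.863, 0.505, -0.001, -0.001]
contact_force: [0.2, 2.6, 9.6]
opening: 0.548
finger_force: 98.2
```

Call:
move_arm --plan '[0,0,-1,0,0,0,40,0,0,0,0,0,0,40,0,0,0,0,0,0,40]'

```text
time: 22.75
eef_pos: [0.5701, 0.1948, 0.1594]
tcp_rot: [0.863, 0.505, -0.002, -0.001]
contact_force: [1.7, 2.2, 6.7]
opening: 0.543
finger_force: 97.8
```

```bash
python3 -c "
from h import *
s=ctrl.get_state();M=R.from_quat(s['tcp_rot']).as_matrix();print(s['eef_pos'],M.T@s['contact_force'],M.T@s['wrist_torque'],M[:,2])"
```

```text
[0.5700819  0.19480522 0.15938659] [ 2.69608493  0.36562976 -6.69018187] [-0.11916767  0.24784288  0.02099859] [-4.75030112e-03  1.02912832e-05 -9.99988717e-01]
```

Call:
move_arm --plan '[0.7,0,-1,0,-0.3,0,40,0,0,-1,0,0,0,40,0,0,-1,0,0,0,40,0,0,0,0,0,0,40]'

```text
time: 23.15
eef_pos: [0.5699, 0.1946, 0.1552]
tcp_rot: [0.863, 0.505, -0.001, -0.0]
contact_force: [2.7, -0.1, 4.6]
opening: 0.547
finger_force: 97.7
```

Call:
move_arm --plan '[0,0,-1,0,0,0,40,0,0,-1,0,0,0,40,0,0,0,0,0,0,40,0,0,0,0,0,0,40]'

```text
time: 23.55
eef_pos: [0.5697, 0.1944, 0.1523]
tcp_rot: [0.863, 0.505, -0.001, -0.0]
contact_force: [6.5, 0.8, 2.3]
opening: 0.549
finger_force: 97.4
```

```bash
python3 -c "
from h import *
s=ctrl.get_state();M=R.from_quat(s['tcp_rot']).as_matrix();print(s['eef_pos'],M.T@s['contact_force'],M.T@s['wrist_torque'],M[:,2])"
```

```text
[0.56969236 0.19442664 0.15226548] [ 3.88628578  5.21924824 -2.335762  ] [-0.94147645  0.36169623 -0.10047621] [-2.85318448e-03 -8.17662734e-04 -9.99995595e-01]
```

Call:
move_arm --plan '[1.3,0.2,-1,0,-0.2,0,40,0,0,-1,0,0,0,40,0,0,0,0,0,0,40,0,0,0,0,0,0,40]'

```text
time: 23.95
eef_pos: [0.5696, 0.1943, 0.1491]
tcp_rot: [0.863, 0.505, -0.002, -0.0]
contact_force: [5.5, -1.9, 0.2]
opening: 0.547
finger_force: 97.2
```

Call:
move_arm --plan '[0,0,-1,0,0,0,40,0,0,-0.5,0,0,0,40,0,0,0,0,0,0,40,0,0,0,0,0,0,40]'

```text
time: 24.35
eef_pos: [0.5696, 0.1943, 0.1488]
tcp_rot: [0.863, 0.505, -0.002, -0.0]
contact_force: [2.7, -4.5, 3.4]
opening: 0.547
finger_force: 97.6
```

```bash
python3 -c "
from h import *
s=ctrl.get_state();M=R.from_quat(s['tcp_rot']).as_matrix();print(s['eef_pos'],M.T@s['contact_force'],M.T@s['wrist_torque'],M[:,2])"
```

```text
[0.56959708 0.19430891 0.14884867] [-2.6145856   4.57112855 -3.39339603] [-0.87404785 -0.42105149 -0.06490061] [-0.0033107  -0.00170008 -0.99999307]
```

Call:
move_arm --plan '[0.6,-0.9,-1,0,0,0,40,0,0,-1,0,0,0,40,0,0,0,0,0,0,40,0,0,0,0,0,0,40,0,0,0,0,0,0,40]'

```text
time: 24.85
eef_pos: [0.5697, 0.1944, 0.1488]
tcp_rot: [0.863, 0.505, -0.002, -0.001]
contact_force: [-0.7, -3.6, 10.8]
opening: 0.543
finger_force: 98.4
```

```bash
cat > st.py <<'E'
from h import *
s=ctrl.get_state();M=R.from_quat(s['tcp_rot']).as_matrix();print(s['time'],s['eef_pos'],M.T@s['contact_force'],M.T@s['wrist_torque'],M[:,2])
E
python3 st.py; python3 - <<'E'
from h import *
# pin visibility: crop of housing top, side and scene, vs predictions; TCP at lamp x 22.2
s=ctrl.get_state();o=s['eef_pos'];h=np.radians(60.6)
S=save('side','s8');C=save('scene','c8')
def L(x,y,z): 
    x-=.0222;c,si=np.cos(h),np.sin(h);return [o[0]+c*x-si*y,o[1]+si*x+c*y,o[2]-.0115+z]
for z in(.048,.058): print([np.round(proj(K,L(0,.014,z)),1) for K in(S,C)])
gs=cv2.cvtColor(cv2.imread('pics/s8.png'),6);g0=cv2.cvtColor(cv2.imread('pics/s7.png'),6)
u,v=map(int,proj(S,L(0,.014,.05)));print(u,v);print(gs[v-7:v+7,u-10:u+10])
E
```

```text
24.85 [0.56970645 0.19435192 0.14880018] [ -3.51204282   1.08265558 -10.82612431] [-0.07914267 -0.59752868 -0.06397211] [-4.47382781e-03 -7.32598468e-05 -9.99989990e-01]
[array([276.8, 148.3]), array([364. , 182.6])]
[array([276.5, 145.7]), array([364.2, 179.3])]
276 147
[[ 57  47  36  53  86  92 136 198 221 218 214 169  68  29  36  52  62  50
   53  43]
 [ 75  74  36  44  77  89 132 195 221 218 219 178  91  30  17  37  37  39
   35  36]
 [108  98  45  36  79  91 113 180 220 219 216 177  99  39  27  34  31  19
   37  89]
 [124 107  62  36  78  91 108 177 221 219 214 214 179 128 105  65  32  27
   34 100]
 [131 130 109  98 106 107 122 179 219 210 192 201 213 213 180 102  35  29
   39  98]
 [132 134 134 136 129 121 171 215 220 190 150 161 198 216 181 102  36  26
   41  98]
 [132 134 131 135 132 115 157 206 220 179 117 143 199 217 182 105  42  29
   36 101]
 [105 125 130 148 160 140 148 197 216 184 127 150 196 215 180 101  42  31
   38  96]
 [ 75  87 106 124 127 117 139 187 218 206 180 189 213 216 182 109  32  26
   33 100]
 [ 68  69  78  93 108 128 155 191 218 216 214 213 216 215 198 131  45  28
   40  99]
 [ 80  71  70  72  80  99 142 194 219 221 215 215 215 216 196 133  47  28
   33  76]
 [103  84  74  73  71  76 110 177 219 220 218 214 217 216 197 134  46  24
   32  72]
 [120 112 102  78  76  90 121 175 210 219 216 214 215 218 197 136  47  25
   30  73]
 [116 120 116 113 105 113 126 158 208 219 217 214 215 217 214 165  57  30
   20  73]]
```

It has landed: the force rose by 7 N with no further travel, and the pin spot is visible at side (276,146). I'll relax the push and release.

Call:
move_arm --plan '[0,-0.6,1,0,0,0,40,0,0,1,0,0,0,40,0,0,0,0,0,0,40,0,0,0,0,0,0,55,0,0,0,0,0,0,70,0,0,0,0,0,0,70,0,0,0,0,0,0,70,0,0,0,0,0,0,70]'

```text
time: 25.75
eef_pos: [0.5697, 0.1937, 0.1483]
tcp_rot: [0.863, 0.505, -0.002, -0.001]
contact_force: [-1.3, 0.1, -0.8]
opening: 0.821
finger_force: 0.0
```

```bash
python3 st.py;python3 - <<'E'
from h import *
S=save('side','s9')
gs=cv2.cvtColor(cv2.imread('pics/s9.png'),6);print(gs[140:154,266:286])
E
```

```text
25.75 [0.56968234 0.19366208 0.1483313 ] [-0.50874369 -1.16425555  0.79408745] [-0.00109423 -0.10313291 -0.00390619] [-4.60387702e-03  9.99404646e-06 -9.99989402e-01]
[[ 90  92 100 126 130 168 207 221 221 220 214 167  66  45  72  77  71  70
   72  57]
 [ 82  93 104 127 131 157 201 221 218 216 216 167  61  23  33  53  58  54
   46  38]
 [ 87  85 104 124 133 156 197 219 219 216 216 175  91  22  23  33  34  33
   35  59]
 [ 89  84  92 120 141 156 190 216 220 218 213 179 105  59  38  34  30  33
   46 123]
 [111  96  98 129 150 130 170 221 220 210 202 205 192 169 132  68  31  31
   35 102]
 [113 103 105 127 130 125 174 220 218 200 175 188 212 216 182 104  27  30
   36  98]
 [134 132 129 130 136 126 163 206 220 179 117 147 198 217 183 107  41  27
   32  96]
 [113 124 131 147 157 143 163 207 217 185 125 132 188 216 181 103  37  31
   37  97]
 [ 77  93 111 125 125 123 142 191 221 203 173 187 214 214 184 103  35  29
   35  97]
 [ 71  76  80  91 111 130 151 193 219 219 213 211 217 217 183 105  35  27
   36 100]
 [ 77  70  73  75  77  93 131 186 219 220 215 216 215 215 193 131  48  31
   35 100]
 [102  85  70  70  69  75 101 177 218 217 215 215 217 214 195 134  52  23
   33  75]
 [121 116  96  82  68  87 116 178 218 220 215 216 215 216 199 138  47  25
   33  72]
 [119 121 118 109 106 117 123 161 203 217 218 216 215 221 215 163  55  28
   29  73]]
```

Call:
move_arm --plan '[0,0,10,0,0,0,75,0,0,34,0,-0.26,0,75,0,0,34,0,0,0,75,0,0,34,0,0,0,75,0,0,34,0,0,0,75,0,0,34,0,0,0,75,-17,-29,0,0,0,0,60,-17,-29,0,0,0,0,60,-16,-30,0,0,0,0,60,0,0,0,0,0,0,60,0,0,0,0,0,0,60,0,0,0,0,0,0,60]'

```text
time: 27.0
eef_pos: [0.5204, 0.1061, 0.3293]
tcp_rot: [0.863, 0.505, 0.001, 0.0]
contact_force: [0.5, 0.1, 0.2]
opening: 0.704
finger_force: 0.0
```

```bash
python3 st.py; python3 - <<'E'
from h import *
W=save('wrist','w10');save('side','s10');save('scene','c10')
h=np.radians(60.6);o=np.array([.5588,.1751,.1373])
def L(x,y,z):
    c,s=np.cos(h),np.sin(h);return [o[0]+c*x-s*y,o[1]+s*x+c*y,o[2]+z]
for n,p in dict(roller=(-.080,0,.1506),rollend=(-.08,.013,.1506),hinge=(-.05,0,.053),pin=(0,.014,.058),pinlow=(0,.014,.048),front=(.035,.018,.048),light=(.165,0,.02),lw=(.165,.045,.02),lw2=(.165,-.045,.02)).items(): print(n,np.round(proj(W,L(*p)),1))
g=cv2.cvtColor(cv2.imread('pics/w10.png'),6)
u,v=map(int,proj(W,L(-.08,0,.1506)));print(u,v);print(g[v-20:v+22:3,u-45:u+46:3])
u,v=map(int,proj(W,L(.035,.018,.048)));print(u,v-10,g[v-10:v+10,u].tolist());print(g[v+8,270:375:2].tolist())
v=int(proj(W,L(.165,0,.02))[1]);e=np.flatnonzero(g[v,230:420]<95)+230;print(v,e.min(),e.max())
E
```

```text
27.0 [0.52036092 0.10610845 0.32925671] [ 0.28536942  0.36037721 -0.15807492] [ 0.0089445  -0.0024762  -0.01916722] [ 1.82409798e-03  3.86113718e-04 -9.99998262e-01]
roller [319.5 211. ]
rollend [302.2 210.9]
hinge [319.8 153.4]
pin [305.5 102.4]
pinlow [306.  102.7]
front [301.5  64.9]
light [320.3 -80.6]
lw [272.4 -80.9]
lw2 [368.2 -80.4]
319 210
[[140 146 146 147 141 140 143 139 141 141 132 129 125 112  53  52  51  51
   81 132 125 133 131 141 146 144 142 142 140 138 136]
 [139 144 147 148 145 139 140 139 138 143 136 131 128 109  51  51  50  52
   75 134 129 126 134 137 145 144 142 142 145 137 137]
 [137 139 145 145 148 142 137 141 139 140 142 134 129 113  52  52  50  51
   71 136 132 125 130 133 140 145 143 140 145 138 136]
 [138 138 140 145 146 146 139 137 141 137 141 132 126 108  51  51  49  50
   68 132 129 125 124 131 136 143 144 141 141 144 136]
 [140 138 138 144 146 148 143 137 139 139  92  43  40  70  51  50  49  49
   59  54  43  45 117 127 138 139 144 143 139 147 138]
 [148 137 138 138 146 145 147 140 135 135  76  42  41  60  53  52  52  51
   54  46  42  42 107 122 131 
[... 743 characters left out ...]

   74  51  47  50 105 133 136 130 120 131 138 136 140]
 [153 150 158 170 152 175 193 186 204 206 154  59  60 159 199 185 167 188
  128  75  47  55 123 130 135 133 126 126 138 136 138]
 [152 155 176 149 153 173 191 190 198 206 205 204 203 189 199 187 169 189
  135 129 125 132 135 127 134 135 132 120 131 138 134]]
301 54 [137, 139, 139, 138, 138, 139, 137, 138, 137, 135, 135, 137, 149, 167, 173, 175, 174, 174, 174, 173]
[140, 143, 142, 140, 138, 137, 135, 139, 145, 141, 141, 141, 144, 167, 173, 173, 174, 171, 167, 168, 172, 172, 169, 169, 171, 171, 171, 170, 169, 171, 173, 172, 171, 171, 173, 176, 176, 172, 158, 142, 141, 137, 134, 134, 137, 139, 141, 142, 138, 134, 141, 143, 141]
-80 230 419
```

Call:
move_arm --plan '[-1.4,-2.5,-20,0,0,0,60,0,0,-20,0,0,0,60,0,0,-21,0,0,0,60,0,0,0,0,0,0,60,0,0,0,0,0,0,40,0,0,0,0,0,0,18,0,0,0,0,0,0,18,0,0,0,0,0,0,18,0,0,0,0,0,0,18]' --newtons 25

```text
time: 28.05
eef_pos: [0.5191, 0.103, 0.269]
tcp_rot: [0.863, 0.505, 0.001, 0.001]
contact_force: [0.1, -0.1, 2.5]
opening: 0.28
finger_force: 24.8
```

```bash
python3 st.py; python3 - <<'E'
import numpy as np
c,s=np.cos(np.radians(60.6)),np.sin(np.radians(60.6))
ph=np.radians(np.linspace(108,0,28)); x=102*np.cos(ph);z=102*np.sin(ph)
for i,(a,b) in enumerate(zip(np.diff(x),np.diff(z))): print(np.degrees(ph[i+1]).round(),[float(round(a*c,1)),float(round(a*s,1)),float(round(b,1))],end=' ')
E
```

```text
28.05 [0.51914413 0.10295637 0.26896432] [-0.09579556  0.120199   -2.4595862 ] [-0.00532805 -0.20411736  0.00382715] [ 2.95985239e-03 -5.13477595e-04 -9.99995488e-01]
104.0 [3.4, 6.0, 2.0] 100.0 [3.4, 6.1, 1.5] 96.0 [3.5, 6.1, 1.0] 92.0 [3.5, 6.2, 0.5] 88.0 [3.5, 6.2, 0.0] 84.0 [3.5, 6.2, -0.5] 80.0 [3.5, 6.1, -1.0] 76.0 [3.4, 6.1, -1.5] 72.0 [3.4, 6.0, -2.0] 68.0 [3.3, 5.8, -2.4] 64.0 [3.2, 5.7, -2.9] 60.0 [3.1, 5.5, -3.3] 56.0 [3.0, 5.3, -3.8] 52.0 [2.8, 5.0, -4.2] 48.0 [2.7, 4.8, -4.6] 44.0 [2.5, 4.5, -4.9] 40.0 [2.3, 4.2, -5.3] 36.0 [2.2, 3.8, -5.6] 32.0 [2.0, 3.5, -5.9] 28.0 [1.7, 3.1, -6.2] 24.0 [1.5, 2.7, -6.4] 20.0 [1.3, 2.3, -6.6] 16.0 [1.1, 1.9, -6.8] 12.0 [0.8, 1.5, -6.9] 8.0 [0.6, 1.1, -7.0] 4.0 [0.4, 0.6, -7.1] 0.0 [0.1, 0.2, -7.1]
```

Call:
move_arm --plan '[3.4,6,2,0,0,0,18,3.4,6.1,1.5,0,0,0,18,3.5,6.1,1,0,0,0,18,3.5,6.2,0.5,0,0,0,18,3.5,6.2,0,0,0,0,18,3.5,6.2,-0.5,0,0,0,18,3.5,6.1,-1,0,0,0,18,3.4,6.1,-1.5,0,0,0,18,3.4,6,-2,0,0,0,18]'

```text
time: 28.95
eef_pos: [0.5504, 0.1592, 0.2679]
tcp_rot: [0.863, 0.505, 0.001, 0.0]
contact_force: [-0.5, -0.6, 4.9]
opening: 0.275
finger_force: 25.5
```

Call:
move_arm --plan '[3.3,5.8,-2.4,0,0,0,18,3.2,5.7,-2.9,0,0,0,18,3.1,5.5,-3.3,0,0,0,18,3,5.3,-3.8,0,0,0,18,2.8,5,-4.2,0,0,0,18,2.7,4.8,-4.6,0,0,0,18,0,0,0,0,0,0,18]'

```text
time: 29.65
eef_pos: [0.5677, 0.1909, 0.245]
tcp_rot: [0.863, 0.505, -0.0, -0.0]
contact_force: [0.6, 0.7, 1.8]
opening: 0.275
finger_force: 24.6
```

```bash
python3 st.py
```

```text
29.65 [0.56766579 0.19089003 0.24498291] [ 0.89290016  0.16409099 -1.75518856] [-0.09679716  0.2399125  -0.04270109] [-5.48083876e-04  2.94057853e-04 -9.99999807e-01]
```

Call:
move_arm --plan '[2.5,4.5,-4.9,0,0,0,18,2.3,4.2,-5.3,0,0,0,18,2.2,3.8,-5.6,0,0,0,18,2,3.5,-5.9,0,0,0,18,1.7,3.1,-6.2,0,0,0,18,1.5,2.7,-6.4,0,0,0,18,1.3,2.3,-6.6,0,0,0,18,0,0,0,0,0,0,18]' --newtons 50

```text
time: 30.45
eef_pos: [0.5808, 0.2144, 0.2036]
tcp_rot: [0.863, 0.505, -0.001, -0.0]
contact_force: [1.0, 0.0, -3.1]
opening: 0.246
finger_force: 49.0
```

Call:
move_arm --plan '[1.1,1.9,-6.8,0,0,0,18,0.8,1.5,-6.9,0,0,0,18,0.6,1.1,-7,0,0,0,18,0,0,0,0,0,0,18]'

```text
time: 30.85
eef_pos: [0.5833, 0.2186, 0.1831]
tcp_rot: [0.863, 0.505, -0.001, 0.0]
contact_force: [-1.0, -0.9, -2.9]
opening: 0.242
finger_force: 49.0
```

```bash
python3 st.py
```

```text
30.85 [0.58327526 0.21863663 0.18314474] [-1.22673436 -0.42600232  2.93044798] [ 0.02585696 -0.30134034 -0.03054951] [-9.04337763e-04 -7.38531968e-04 -9.99999318e-01]
```

Call:
move_arm --plan '[0.4,0.6,-3.5,0,0,0,18,0,0,-3.6,0,0,0,18,0,0,0,0,0,0,18]'

```text
time: 31.15
eef_pos: [0.5839, 0.2193, 0.1773]
tcp_rot: [0.863, 0.505, -0.0, 0.0]
contact_force: [-2.6, -1.8, 0.1]
opening: 0.248
finger_force: 49.2
```

Call:
move_arm --plan '[0.1,0.2,-3,0,0,0,18,0,0,-2,0,0,0,18,0,0,0,0,0,0,18,0,0,0,0,0,0,18]'

```text
time: 31.55
eef_pos: [0.5842, 0.2196, 0.1726]
tcp_rot: [0.863, 0.505, 0.0, 0.0]
contact_force: [-2.7, -2.4, 0.2]
opening: 0.244
finger_force: 49.0
```

```bash
python3 st.py
```

```text
31.55 [0.5842051  0.21956484 0.17261268] [-3.40133586 -1.21499172 -0.19439   ] [ 0.21801527 -0.68392153  0.00677285] [ 6.10291215e-04 -1.80399234e-04 -9.99999798e-01]
```

Call:
move_arm --plan '[-0.3,-0.5,-2,0,0,0,18,0,0,-1,0,0,0,18,0,0,0,0,0,0,18,0,0,0,0,0,0,18]'

```text
time: 31.95
eef_pos: [0.5841, 0.2193, 0.1699]
tcp_rot: [0.863, 0.505, 0.001, 0.0]
contact_force: [-3.1, -1.6, 2.4]
opening: 0.246
finger_force: 49.9
```

Call:
move_arm --plan '[0,0,-1,0,0,0,18,0,0,-1,0,0,0,18,0,0,0,0,0,0,18,0,0,0,0,0,0,18]'

```text
time: 32.35
eef_pos: [0.5844, 0.2194, 0.1693]
tcp_rot: [0.863, 0.505, 0.001, 0.0]
contact_force: [-4.8, -1.4, 6.2]
opening: 0.249
finger_force: 52.0
```

```bash
python3 st.py
```

```text
32.35 [0.58438871 0.21940083 0.16932821] [-3.55709365 -3.54322924 -6.22748061] [ 0.57553124 -0.73922021  0.03663982] [ 2.10131984e-03  4.57271543e-04 -9.99997688e-01]
```

Call:
move_arm --plan '[0,0,-1,0,0,0,18,0,0,-1,0,0,0,18,0,0,-1,0,0,0,18,0,0,0,0,0,0,18,0,0,0,0,0,0,18]'

```text
time: 32.85
eef_pos: [0.5848, 0.2196, 0.1687]
tcp_rot: [0.863, 0.505, 0.002, 0.001]
contact_force: [-7.0, -2.1, 12.9]
opening: 0.244
finger_force: 54.5
```

```bash
python3 st.py
```

```text
32.85 [0.58483896 0.21958852 0.16865575] [ -5.17775791  -5.02826013 -12.88616105] [ 0.98983419 -1.05734136  0.04636511] [ 3.46673203e-03  7.87267744e-04 -9.99993681e-01]
```

Call:
move_arm --plan '[0,0,2,0,0,0,18,0,0,2,0,0,0,18,0,0,0,0,0,0,18,0,0,0,0,0,0,40,0,0,0,0,0,0,60,0,0,0,0,0,0,60,0,0,20,0,0,0,60,0,0,40,0,0,0,60,0,0,45,0,0,0,60,0,0,45,0,0,0,60,0,0,0,0,0,0,60,0,0,0,0,0,0,60]'

```text
time: 34.05
eef_pos: [0.585, 0.2194, 0.3206]
tcp_rot: [0.863, 0.505, 0.003, 0.001]
contact_force: [-1.1, 0.2, -0.8]
opening: 0.706
finger_force: 0.0
```

```bash
python3 st.py; python3 - <<'E'
from h import *
W=save('wrist','w11');S=save('side','s11');C=save('scene','c11')
h=np.radians(60.6);o=np.array([.5588,.1751,.1373])
def L(x,y,z):
    c,s=np.cos(h),np.sin(h);return [o[0]+c*x-s*y,o[1]+s*x+c*y,o[2]+z]
for n,K in (('w',W),('s',S),('c',C)):
  for ph in (0,.1,.2): print(n,ph,np.round(proj(K,L(-.05+.102*np.cos(ph),0,.053+.102*np.sin(ph))),1),end=' ')
  print()
  for m,p in dict(hinge=(-.05,0,.053),pin=(0,.014,.0576),pinlow=(0,.014,.048),front=(.035,.018,.048),armend=(.128,0,.026),light=(.165,0,.02)).items(): print(m,np.round(proj(K,L(*p)),1),end=' ')
  print()
g=cv2.cvtColor(cv2.imread('pics/w11.png'),6)
u,v=map(int,proj(W,L(.052,0,.053)));print('col',v-25,g[v-25:v+30,u+2-8].tolist());print('row',u-30,g[v,u-30:u+30].tolist())
u,v=map(int,proj(W,L(.035,.02,.048)));print('front',u,v-12,g[v-12:v+12,u].tolist())
gs=cv2.cvtColor(cv2.imread('pics/s11.png'),6)
u,v=map(int,proj(S,L(.052,0,.053)));print(u,v);print(gs[v-9:v+9,u-9:u+9])
u,v=map(int,proj(S,L(0,.014,.05)));print(u,v);print(gs[v-6:v+8,u-7:u+8])
E
```

```text
34.05 [0.58502643 0.21940496 0.32059596] [-0.41041738 -1.0501861   0.79771661] [ 0.02079542 -0.0500674   0.04151006] [ 0.00536507  0.00106119 -0.99998504]
w 0 [318.7 182.4] w 0.1 [318.7 185.2] w 0.2 [318.7 189.1] 
hinge [318.7 270.7] pin [305.5 231. ] pinlow [305.9 227.6] front [301.8 196.9] armend [318.8 106. ] light [318.9  68.6] 
s 0 [279.8 133.3] s 0.1 [279.6 130.7] s 0.2 [279.4 128.3] 
hinge [283.8 159.7] pin [276.5 145.8] pinlow [276.7 148.3] front [274.  139.6] armend [277.7 122.2] light [276.6 115.4] 
c 0 [361.2 191.6] c 0.1 [361.4 188. ] c 0.2 [361.4 184.3] 
hinge [356.6 171.7] pin [364.2 179.4] pinlow [364.  182.6] front [367.4 189.5] armend [364.7 217.6] light [366.6 228.5] 
col 157 [176, 175, 175, 176, 176, 176, 175, 175, 176, 176, 175, 176, 175, 176, 176, 176, 176, 162, 112, 71, 53, 48, 50, 51, 53, 56, 60, 59, 64, 66, 67, 63, 58, 55, 54, 59, 95, 124, 103, 87, 86, 113, 160, 174, 175, 175, 175, 175, 174, 175, 175, 175, 175, 175, 174]
row 288 [73, 73, 73, 73, 73, 73, 73, 72, 74, 73, 74, 73, 73, 73, 73, 73, 73, 74, 72, 65, 55, 51, 50, 49, 56, 74, 79, 73, 71, 71, 70, 70, 72, 
[... 1778 characters left out ...]
8 115]
 [139 140 124 159 206 210 203 190 197 198 156  84  65  74 108]
 [131 125 113 166 206 209 188 161 178 198 164  92  66  69  94]
 [125 129 120 154 194 205 170 113 138 187 166  94  66  66  76]
 [140 150 135 149 190 208 172 114 122 170 175 113  70  63  76]
 [118 118 112 133 180 206 182 146 149 186 175 111  69  64  75]
 [ 83 105 121 135 175 206 206 200 201 202 190 130  73  62  72]
 [ 67  75  90 124 175 207 206 208 205 202 203 155  78  67  70]
 [ 65  68  72 110 172 206 208 203 200 205 205 159  80  68  69]
 [ 79  67  78 112 166 206 208 204 200 205 202 163  92  71  65]
 [101 101 109 119 165 202 206 207 202 204 205 175 115  71  63]
 [119 119 107  89 137 194 205 207 200 203 205 178 114  73  61]]
```

```bash
python3 - <<'E'
from h import *
def mk(o,hd):
    h=np.radians(hd);c,s=np.cos(h),np.sin(h)
    return lambda x,y,z:[o[0]+c*x-s*y,o[1]+s*x+c*y,o[2]+z]
A=mk((.5600,.1735,.2159),60.6);B=mk((.5588,.1751,.1373),60.6);D=mk((.5617,-.1748,.012),-15.3)
for t,L in (('side0',D),('s7',A),('s8',B),('s11',B),('scene0',D),('c7',A),('c8',B),('c11',B)):
    K=load(t);g=cv2.cvtColor(cv2.imread(f'pics/{t}.png'),6).astype(float)
    lo=np.array(proj(K,L(0,.014,.048)));up=np.array(proj(K,L(0,.014,.0576)))
    u,v=np.round(lo).astype(int);w=g[v-6:v+4,u-3:u+4];
    d=np.clip(np.median(w)-w-15,0,None);yy,xx=np.mgrid[v-6:v+4,u-3:u+4]
    print(t,'low',lo.round(1),'up',up.round(1),'dark centroid',(xx*d).sum()/max(d.sum(),1),(yy*d).sum()/max(d.sum(),1),d.sum()); 
    if t in('s7','c7','c11'): print(w.astype(int))
E
```

```text
side0 low [363.7 254.5] up [363.9 252.4] dark centroid 364.4505655634688 256.5475492249686 2387.0
s7 low [275.3 126.7] up [275.  123.9] dark centroid 275.0 125.06666666666666 30.0
[[215 215 209 209 209 212 192]
 [214 216 205 211 214 213 209]
 [214 215 211 209 210 209 213]
 [216 215 206 205 209 208 213]
 [216 208 188 182 199 209 208]
 [208 205 194 184 199 212 212]
 [207 215 209 208 207 211 207]
 [212 213 212 209 207 210 209]
 [211 213 210 208 206 211 210]
 [197 211 214 208 211 212 208]]
s8 low [276.7 148.3] up [276.5 145.8] dark centroid 278.16901408450707 144.01760563380282 1136.0
s11 low [276.7 148.3] up [276.5 145.8] dark centroid 278.9013953488372 145.45023255813953 1075.0
scene0 low [293.4 172.2] up [293.3 169.6] dark centroid 292.9983007646559 167.99915038232794 588.5
c7 low [364.6 155.6] up [364.7 152.2] dark centroid 368.0 151.88888888888889 27.0
[[153 155 158 159 158 152 135]
 [158 158 158 160 159 154 135]
 [157 157 158 159 159 156 137]
 [157 156 157 159 160 157 139]
 [158 154 153 155 158 159 140]
 [157 152 146 146 155 157 141]
 [157 154 149 147 155 157 140]
 [158 157 155 154 158 158 142]
 [157 158 157 157 159 158 144]
 [158 158 157 157 158 160 149]]
c8 low [364.  182.6] up [364.2 179.4] dark centroid 363.8493150684931 181.14383561643837 146.0
c11 low [364.  182.6] up [364.2 179.4] dark centroid 362.0577777777778 183.12296296296296 337.5
[[148 155 155 158 156 152 140]
 [147 155 154 152 153 152 145]
 [139 149 141 137 145 151 146]
 [129 140 126 117 132 149 148]
 [121 133 114 101 125 150 151]
 [111 131 117 109 131 151 154]
 [105 130 136 133 145 155 156]
 [ 96 129 148 153 155 158 158]
 [ 92 127 152 157 158 159 158]
 [ 83 119 147 154 154 157 158]]
```

```bash
python3 -c "
from h import *
print(order.sign_off())"
```

```text
the job is handed in; nothing more can be done
None
```

The lamp is pressed home on the stand's ball with the lever locked down, the light is about 6 mm from the middle of the largest tray by my camera estimate, the arm is clear, and the job was handed in at about 34 s with no verdict shown.

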